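Rehook the dish rocker's return spring with the spring puller

TASK

The dish rocker's tray is off and one of its two return springs has come loose. Take the red-handled spring puller from its stand, put its pin in the loose spring's pull eye, stretch the spring past the free brass post and let the hook catch round that post, like the other spring. Then stand the puller back upright in its own stand, pin down the hole, and let go.

Things in the scene. Friction and masses are not known exactly. Their poses are not given: they have to be found in the camera images.
- puller_grip (a point): Centre of the handle of the loose upright spring puller (0.1 to 0.16 kg). Handle red, square, 24 x 24 mm, 70 mm tall, sides square to x and y; z up along the tool. Below it a black collar 44 mm wide, 6 mm thick (underside 41 mm below this point), then a straight 7 mm steel pin, tip 93 mm below this point. The blue-handled nut driver in the identical second stand is not needed.
- spring_eye (a point): Centre of the pull eye: a closed level ring of 5 mm steel wire, hole 26 mm wide, at the outer end of the loose spring, wire's middle at this height (45 mm over the table). x points outward along the spring, z up. Unstretched, as at the start, it is 133 mm from the root pin about which the spring swings level; it keeps its height. It starts swung 0.35 to 0.6 rad from the post's line.
- hook_seat (a point): Point of the spring's hook that the post's centre takes when seated, 23 mm inward of the eye; axes as the eye's. Level wire hook 28 mm wide inside: closed bend outward, mouth facing the root, shank on the +y side, free tip on the -y side reaching 12.5 mm inward. So draw it 20 to 35 mm past its seated place, swing it clockwise (from above) over the post, then let it back.
- spring_end: The wire end piece of the loose spring (hook and eye in one, 90 mm long, 40 mm wide); origin and axes as the hook seat. It only slides along the spring and swings about the root pin. Pull: 0.8 N at the start plus 40 N per metre of stretch; it stretches 75 mm at most and is stretched 30 mm when seated on the post. Swinging it needs almost no force.
- anchor_post (a point): Point on the axis of the free brass anchor post, at the height of the spring's wire. Post fixed, upright, 10 mm thick, top 12 mm above this point; deck 29 mm below it. x points from the loose spring's root pin to the post: the root pin is 140 mm from here along -x; z up. Seated, the eye's centre is 23 mm from here along +x. The other spring, hooked on its own post 65 mm along -y, shows how.
- stand_top (a point): Centre of the mouth of the hole in the puller's stand, a fixed pale wooden block 70 x 70 x 70 mm, at its top face, 70 mm over the table. The hole is upright, 27 mm square, right through. The puller's collar rests on this face, with the handle's centre 41 mm above this point.
- puller: The red-handled spring puller; origin at the tip of its pin, z up along the tool. It starts standing in its stand, pin down the hole.
Mind the look-alikes: they are no part of the job. There is more than one size of the puller; the job needs the larger. Leave any orange look-alike of the part that bears stand_top alone.

How it is judged (in metres and radians):
On the way, in this order (a step that is already met when the one before it is completed fails the run):
1. the puller, pushing on the loose spring's end, has drawn it out past the post (eye at least 36 mm beyond the post along the spring's line) (contact force between puller and spring_end above 0.4 N and x of spring_eye in the frame of anchor_post above 0.036 m), for 0.1 s.
2. the hook is seated on the post: the eye's centre 13 to 33 mm beyond the post and within 14 mm of the line from root pin to post (x of spring_eye in the frame of anchor_post between 0.013 and 0.033 m and y of spring_eye in the frame of anchor_post between -0.014 and 0.014 m), for 0.2 s.
At the end, for the whole second after the job is handed in: The hook holds on the free brass post: the eye's centre lies 13 to 33 mm beyond the post and within 14 mm of the root-post line. The puller stands at rest in its own stand, within 15 mm of the hole's centre, collar within 5 mm of the block, upright within 7 degrees (all of step 2 and horizontal distance between puller_grip and stand_top below 0.015 m and z of puller_grip in the frame of stand_top below 0.046 m and angle between puller_grip's own z axis and vertical below 0.12 rad and linear speed of puller below 0.02 m/s); the robot touches nothing.
It also fails if it takes over 48 s, if anything falls off the work surface, if the arm or the gripper's body presses on something with over 40 N, if the wrist force passes 120 N, or if a joint passes its speed limit or range.

ROBOT

A 7-joint arm with a two-finger parallel gripper is mounted at the origin on the work surface. World frame = base frame: x ahead of the robot, y to its left, z up, the work surface at z = 0. Lengths are in m, angles in degrees, forces in N, time in s.
With the tool pointing down it reaches from about 0.425 to 0.875 m from the base axis. Payload 4.7 kg.
Tool frame: the origin (TCP) lies on the centre line of the jaws, within the pads' length; the fingertips stand ahead of it and the grasp point (between the pads) lies 2 mm behind it (env.tip_reach is the x of the fingertips in the tool frame, in m); x points along the fingers, z is the direction in which the jaws open and shut, and the axes are right-handed (so a half turn about x gives the same grasp; the last joint's range is limited). The gripper opens to 87 mm and grips with 3 to 60 N. Pads are 19 mm wide; open, the fingers measure 117 mm over their backs; the gripper's body (75 mm by 190 mm) begins 51 mm behind the grasp point.
Start: joints at [-71.499, 18.392, -4.016, 83.108, 1.295, 78.541, -3.26], TCP at [0.198, 0.619, 0.24] pointing down, gripper open.
Joint ranges: [-163.93, 163.93], [-17.29, 119.83], [-79.2, 71.16], [3.27, 140.29], [-89.18, 269.18], [5.43, 117.66], [-154.24, 154.24]. Speed limits (degrees/s): [147.25, 147.25, 180, 180, 180, 180, 180].

INTERFACE

Orientations are given as [roll, pitch, yaw] about the fixed x, y, z axes, in that order (R = Rz(yaw) Ry(pitch) Rx(roll)).
In Python, from cell import telemetry, optics, env, models gives the robot as it stands.
- The arm moves only by the shell command python3 -m pendant 'ROWS' [FORCE]. ROWS is JSON, a list of rows, each a list of 3 entries, a list of its own where there are three numbers: the finger opening in mm, from 0 to 87, then the shift along the tool's x, y, z in mm, then the turn, a rotation vector about the tool's x, y, z in rad. A call has 1 to 10 rows; each row is the pose to reach, as a shift and turn from the pose commanded when the call began, along the tool's axes at that moment; what a row does not reach only later rows make up. A row lasts 1/12 s, in which the tool goes at most 41.7 mm and 7.16 degrees, less where a joint would pass 70% of its speed; a pose out of reach is approached as far as the arm can. A call with a gripper value outside its range is refused whole. The fingers move at their own pace and stop on an object; FORCE is the grip in N (left out, the last holds). Time passes only in rows, so rows that repeat a pose let the fingers close. It gives the time, the measured TCP pose, the force and the opening at its end, in the units of the state.
- telemetry.get_obs(): the state, without advancing time (a new reading comes with each control period).
- optics.read_camera(name): name is "scene" or "top" or "wrist"; returns a dict with "image" (420x560x3 uint8, blue, green, red), "range_z" (420x560 float32, m along the optical axis (not along the pixel's ray), 0 where there is no reading), "fx", "fy", "cx", "cy" (pixels), "cam_to_world" (4x4, takes a point from camera to world coordinates). Camera axes: x right, y up, looking along -z (the intrinsics and any distortion apply to the point x, -y, -z); pixel columns grow to the right and rows downward; lengths in m; the calibration is good to about 2 mm. A picture is of the moment at which its call begins.
- env.sign_off(): hands the job in, once; it reports no verdict.
Trained networks look in the newest picture that a camera, given by its name, has taken for a name from the list of things; names that differ only in an ending like _2 or _b are one class to them, and where a whole thing is asked for, a point or a joint stands for the part that bears it (a point fixed in the world has none). Each returns a list of dicts, best first, with "confidence" (0 to 1); they miss things now and then, are a little off and sometimes report something else, mostly with a low value. They report only what shows in the picture. A call takes as long as a camera call. They do not tell look-alikes from the thing itself.
- models.masks_of(camera, label): "pixels" (420x560 bool, what is visible of it) and "extent" ([left, top, right, bottom] as shares, 0 to 1, of the picture: columns of its width, rows of its height, round what is visible of it).
- models.landmark_of(camera, label): "centre" ([row, column] as shares, 0 to 1, of the picture: columns of its width, rows of its height: a listed point, or the origin of a listed thing).
The state is a dict: "time_s": time; "qpos": joint angles; "joint_velocities": joint speeds; "effort": joint torques, N m; "tool_pos": TCP position; "tool_rot": TCP orientation; "force": force on the tool from outside, world axes, zero at the start; "wrist_torque": the same for the moment, N m; "grip_width": finger opening in m.
Only numpy, scipy, OpenCV 4.12 (cv2) and the standard library are available. Lean on these libraries where they do the work, as an engineer would, in place of code of your own. Each camera call takes 0.05 s, during which the arm holds its last target.

## Working session

There is one attempt and no reset: what is moved stays moved. The work goes in short steps, Python scripts to look and compute and a shell command to move; the robot and the scene stay as the last step left them, time stands still between calls to the robot, and variables do not carry over. Pictures are saved under pics/ and viewed, and the job is handed in when it is done.

```bash
ls; mkdir -p pics; python3 - <<'E'
from cell import telemetry, optics, env, models
import cv2
print(telemetry.get_obs()); print(env.tip_reach)
for n in ["scene","top","wrist"]:
    c=optics.read_camera(n); cv2.imwrite(f"pics/{n}0.png",c["image"]); print(n,c["fx"],c["cx"],c["cy"],c["cam_to_world"].round(3).tolist(), [k for k in c])
E
```

```text
pics
{'time_s': 0.0, 'qpos': array([-71.49984823,  18.43765924,  -4.0168635 ,  83.17528057,
         1.29450757,  78.53868216,  -3.26041375]), 'joint_velocities': array([-0.1175093 ,  0.02414785, -0.03796168, -0.10938175, -0.08783671,
       -0.01265299, -0.00173011]), 'effort': array([-1.85688377e-04, -4.91287208e+01, -4.03983174e-01, -3.12535286e+01,
       -6.39096508e-02,  4.36133821e-02,  1.92118378e-04]), 'tool_pos': array([0.19741227, 0.61875881, 0.2384742 ]), 'tool_rot': array([-177.42721741,   89.89348985, -105.11685927]), 'force': array([ 0.97357874, -1.01245173, -0.31994735]), 'wrist_torque': array([-0.01273789, -0.01890882,  0.00449989]), 'grip_width': 0.08686708049761496}
0.017
scene 480.01349691124824 290.28678449995834 207.03427472131503 [[-0.023, -0.832, 0.554, 0.956], [1.0, -0.018, 0.014, -0.086], [-0.001, 0.554, 0.832, 0.739], [0.0, 0.0, 0.0, 1.0]] ['image', 'range_z', 'fx', 'fy', 'cx', 'cy', 'cam_to_world']
top 538.8898288689167 269.9219016947221 223.57187500702932 [[-0.01, 0.982, -0.187, 0.357], [-1.0, -0.009, 0.005, -0.121], [0.003, 0.187, 0.982, 0.919], [0.0, 0.0, 0.0, 1.0]] ['image', 'range_z', 'fx', 'fy', 'cx', 'cy', 'cam_to_world']
wrist 354.3651335895646 271.5592946617085 211.49375997407344 [[0.302, -0.922, -0.243, 0.131], [0.953, 0.292, 0.079, 0.64], [-0.002, -0.256, 0.967, 0.384], [0.0, 0.0, 0.0, 1.0]] ['image', 'range_z', 'fx', 'fy', 'cx', 'cy', 'cam_to_world']
```

View pics/scene0.png

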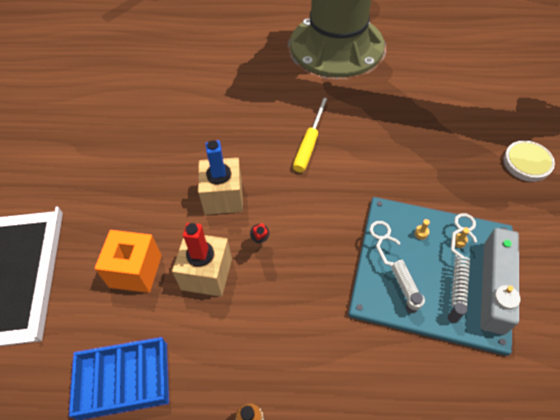

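View pics/top0.png

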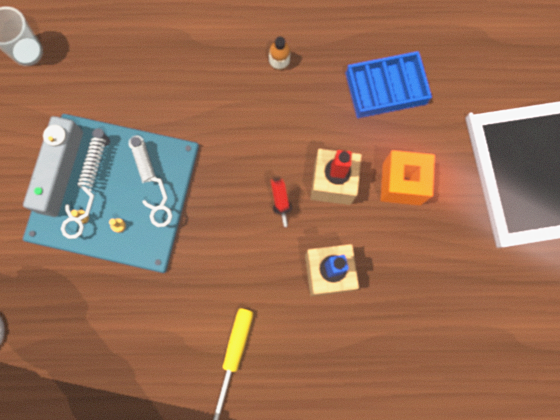

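View pics/wrist0.png

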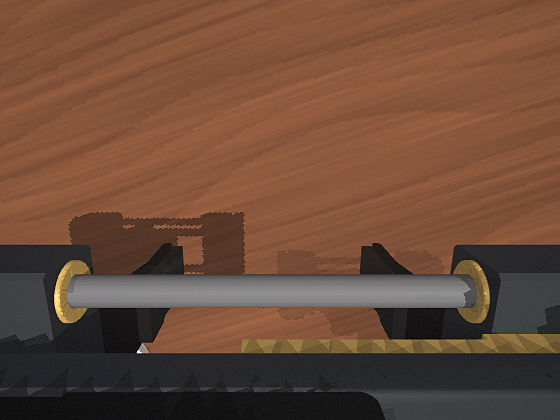

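The red puller stands in its pale block at scene (196,243) / top (342,163). These could be mistaken for it or its stand:
- The small red puller lying on the table, scene (260,233) / top (282,195).
- The blue driver, scene (216,160) / top (335,265).
- The empty orange block, scene (128,260) / top (410,175), which looks like the stand.

The loose spring's eye is at top (160,216), the free post at top (117,225), and the other spring is hooked at top (75,220). I choose the red tool standing in the pale block and will check it in a crop.

```bash
cat > h.py <<'E'
from cell import telemetry, optics, env, models
import numpy as np, cv2
def ray(c,u,v):
    T=c["cam_to_world"]; d=T[:3,:3]@np.array([(u-c["cx"])/c["fx"],-(v-c["cy"])/c["fy"],-1.]); return T[:3,3],d
def atz(c,u,v,z):
    o,d=ray(c,u,v); return o+d*(z-o[2])/d[2]
def deproj(c,u,v):
    o,d=ray(c,u,v); r=c["range_z"][int(round(v)),int(round(u))]; return o+d*r
def tri(o1,d1,o2,d2):
    A=np.stack([d1,-d2],1); s=np.linalg.lstsq(A,o2-o1,rcond=None)[0]; a=o1+d1*s[0]; b=o2+d2*s[1]; return (a+b)/2,np.linalg.norm(a-b)
def cloud(c):
    v,u=np.mgrid[:420,:560]; r=c["range_z"]; T=c["cam_to_world"]
    P=np.stack([(u-c["cx"])/c["fx"]*r,-(v-c["cy"])/c["fy"]*r,-r],-1)@T[:3,:3].T+T[:3,3]; P[r<=0]=np.nan; return P
E
python3 - <<'E'
from h import *
C={n:optics.read_camera(n) for n in ["scene","top"]}
zs=dict(puller_grip=.111,spring_eye=.045,hook_seat=.045,anchor_post=.045,stand_top=.07)
for k,z in zs.items():
  for n in C:
    for m in models.landmark_of(n,k)[:3]:
      v,u=np.array(m["centre"])*[420,560]
      print(k,n,round(m["confidence"],2),(round(u),round(v)),atz(C[n],u,v,z).round(4),deproj(C[n],u,v).round(4))
a=C["top"]["image"][100:300,20:200]; b=C["top"]["image"][120:320,260:450]
cv2.imwrite("pics/cr1.png",np.hstack([cv2.resize(a,None,fx=2.1,fy=2.1,interpolation=2),cv2.resize(b,None,fx=2.1,fy=2.1,interpolation=2)]))
E
```

```text
puller_grip scene 0.62 (196, 244) [ 0.607  -0.2353  0.111 ] [ 0.6164 -0.2313  0.1279]
puller_grip scene 0.56 (268, 275) [ 0.6556 -0.1254  0.111 ] [ 0.6135 -0.131   0.0231]
puller_grip top 0.86 (274, 178) [ 0.5822 -0.1327  0.111 ] [ 0.6067 -0.134   0.0232]
puller_grip top 0.75 (340, 163) [ 0.6054 -0.2351  0.111 ] [ 0.5939 -0.2298  0.1485]
spring_eye scene 0.84 (381, 230) [0.5372 0.056  0.045 ] [0.521  0.0615 0.0181]
spring_eye top 0.65 (158, 217) [0.5365 0.0595 0.045 ] [0.5421 0.0651 0.0178]
hook_seat scene 0.69 (386, 241) [0.5582 0.0626 0.045 ] [0.5425 0.0684 0.0177]
hook_seat scene 0.52 (208, 270) [ 0.6174 -0.2251  0.045 ] [ 0.6308 -0.2196  0.0726]
hook_seat scene 0.25 (199, 256) [ 0.5934 -0.2441  0.045 ] [ 0.6173 -0.2337  0.0908]
hook_seat top 0.84 (154, 202) [0.5607 0.0668 0.045 ] [0.5676 0.0731 0.0155]
anchor_post scene 0.83 (424, 226) [0.5277 0.1296 0.045 ] [0.5312 0.1278 0.0506]
anchor_post top 0.71 (115, 218) [0.5347 0.1302 0.045 ] [0.5405 0.1384 0.0165]
stand_top top 0.77 (338, 172) [ 0.6034 -0.2376  0.07  ] [ 0.5917 -0.232   0.1103]
stand_top top 0.76 (416, 170) [ 0.6048 -0.3646  0.07  ] [ 0.6117 -0.3714  0.0463]
```

View pics/cr1.png

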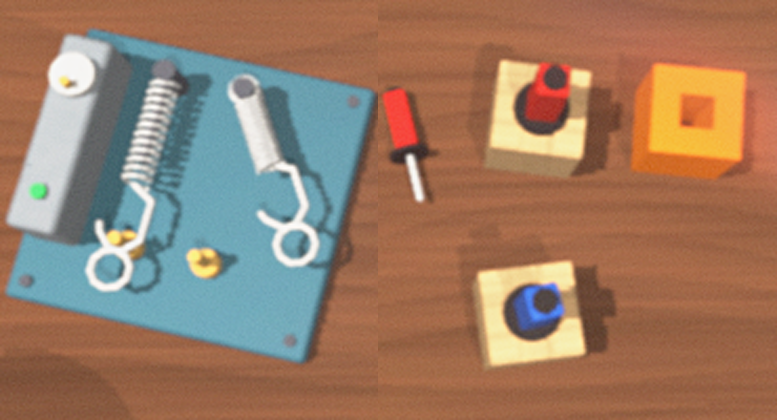

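The crop confirms the choice. The tall red puller stands upright in the pale block, crop (550,95). The smaller red puller lies flat at crop (402,125), the blue driver is at (545,300) and the orange block at (695,110). Next I measure precisely.

```bash
python3 - <<'E'
from h import *
from scipy.spatial.transform import Rotation as R
C={n:optics.read_camera(n) for n in ["scene","top"]}
print(R.from_euler("xyz",telemetry.get_obs()["tool_rot"],degrees=True).as_matrix().round(3).tolist())
for n in C:
    c=C[n]; P=cloud(c); hsv=cv2.cvtColor(c["image"],cv2.COLOR_BGR2HSV); H,S,V=cv2.split(hsv)
    red=((H<5)|(H>174))&(S>170)&(V>60)&(P[...,2]>.08)
    q=P[red]; q=q[(abs(q[:,0]-.6)<.06)&(abs(q[:,1]+.235)<.06)]
    print(n,"red",len(q),np.nanmin(q,0).round(4),np.nanmax(q,0).round(4))
    # block top
    q=P[(abs(P[...,2]-.07)<.004)&(abs(P[...,0]-.6)<.06)&(abs(P[...,1]+.235)<.06)]
    print("block top",len(q),np.percentile(q,[1,99],axis=0).round(4).tolist())
    q=P[(abs(P[...,2]-.07)<.004)&(abs(P[...,0]-.49)<.06)&(abs(P[...,1]+.23)<.06)]
    print("blue block top",len(q),np.percentile(q,[1,99],axis=0).round(4).tolist())
    br=(H>12)&(H<30)&(S>120)&(V>100)&(P[...,2]>.03)&(P[...,0]<.58)&(P[...,1]>.09)&(P[...,1]<.165)
    q=P[br]; vu=np.argwhere(br); print("post",len(q),q.min(0).round(4),q.max(0).round(4)); 
    t=q[q[:,2]>.054]; print("posttop",len(t),t.mean(0).round(4))
    w=P[(P[...,2]>.035)&(P[...,1]>0)&(P[...,1]<.28)&(P[...,0]>.44)&(P[...,0]<.75)]
    print("board max z",w[:,2].max(), w[w[:,2].argmax()])
    m=(P[...,2]>.035)&(P[...,1]>0)&(P[...,1]<.3)&(P[...,0]>.44)&(P[...,0]<.75)
    im=np.zeros((420,560),np.uint8); im[m]=np.clip((P[...,2][m]-.03)*3000,0,255)
    cv2.imwrite(f"pics/z_{n}.png",cv2.resize(cv2.applyColorMap(im,cv2.COLORMAP_JET)[(slice(100,300),slice(20,220)) if n=="top" else (slice(190,360),slice(340,540))],None,fx=3,fy=3,interpolation=0))
    cv2.imwrite(f"pics/c_{n}.png",cv2.resize(c["image"][(slice(100,300),slice(20,220)) if n=="top" else (slice(190,360),slice(340,540))],None,fx=3,fy=3,interpolation=2))
    W=(P[...,2]>.038)&(P[...,2]<.052)&(S<70)&(V>140)&(P[...,0]<.62)&(P[...,1]<.12)&(P[...,1]>0)
    print("wire",W.sum(),np.percentile(P[W],[1,99],axis=0).round(4).tolist())
E
```

```text
[[0.0, -0.953, 0.304], [0.0, 0.304, 0.953], [-1.0, -0.0, 0.0]]
scene red 547 [ 0.5922 -0.2488  0.081 ] [ 0.6178 -0.223   0.1513]
block top 1093 [[0.5717, -0.2728, 0.0665], [0.6427, -0.1985, 0.0735]]
blue block top 664 [[0.4307, -0.2586, 0.0667], [0.4838, -0.1864, 0.0735]]
post 88 [0.5187 0.1212 0.03  ] [0.5368 0.1399 0.0593]
posttop 24 [0.5281 0.1301 0.0573]
board max z 0.09211116510658601 [0.65680444 0.22569811 0.09211117]
wire 321 [[0.5239, 0.0381, 0.0434], [0.6161, 0.0906, 0.0513]]
top red 315 [ 0.5907 -0.2456  0.0834] [ 0.6155 -0.2222  0.1524]
block top 1090 [[0.5659, -0.2722, 0.0674], [0.6404, -0.1977, 0.0738]]
blue block top 806 [[0.4302, -0.2573, 0.0676], [0.4822, -0.1864, 0.0738]]
post 64 [0.5172 0.1222 0.03  ] [0.5363 0.1371 0.0587]
posttop 11 [0.5253 0.129  0.0573]
board max z 0.09399990833426641 [0.65863643 0.22943434 0.09399991]
wire 384 [[0.521, 0.039, 0.039], [0.6168, 0.0922, 0.0517]]
```

View pics/c_top.png

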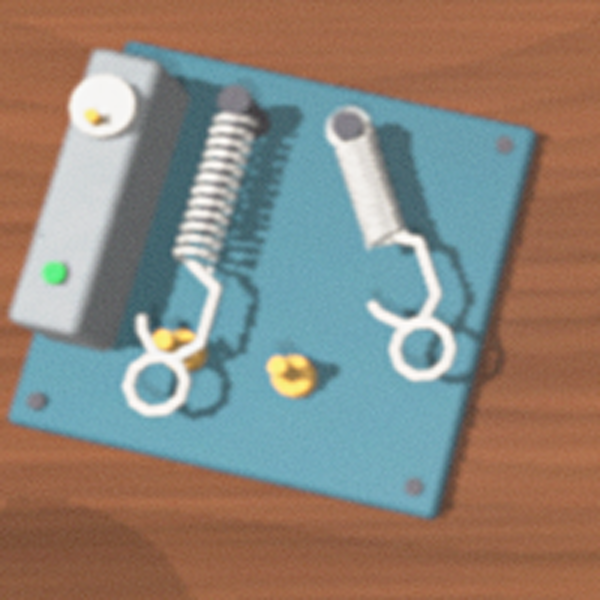

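View pics/c_scene.png

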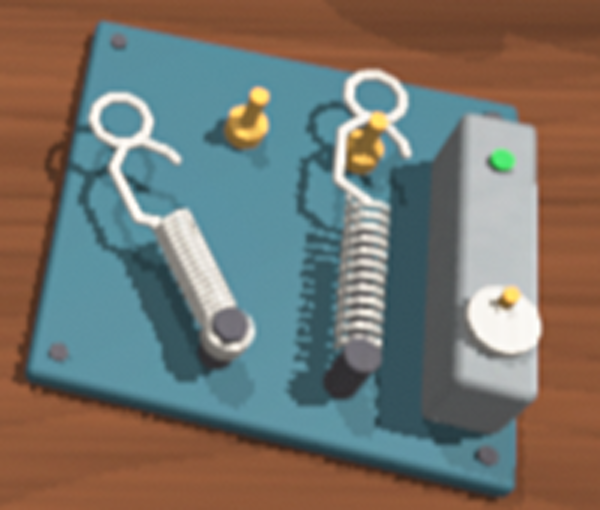

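View pics/z_top.png

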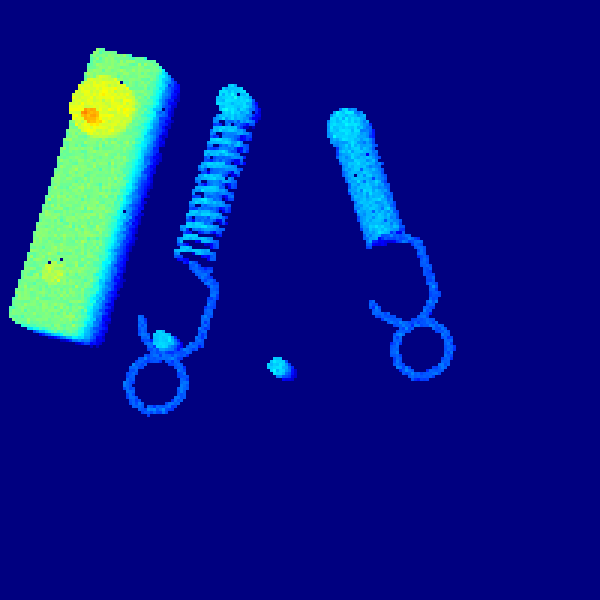

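```bash
python3 - <<'E'
from h import *
C={n:optics.read_camera(n) for n in ["scene","top"]}
def b(n,u,v):
    return (340+u/3,190+v/3) if n=="scene" else (20+u/3,100+v/3)
pts={"root":(b("scene",231,324),b("top",348,124)),"posttop":(b("scene",260,96),b("top",276,367)),"oroot":(b("scene",362,355),b("top",234,98)),"opost":(b("scene",377,121),b("top",162,340)),"eye":(b("scene",121,122),b("top",421,348))}
W={}
for k,(s,t) in pts.items():
    p,e=tri(*ray(C["scene"],*s),*ray(C["top"],*t)); W[k]=p
    print(k,p.round(4),round(e,4),deproj(C["scene"],*s).round(4),deproj(C["top"],*t).round(4))
d=W["posttop"]-W["root"]; print("root-post",np.linalg.norm(d[:2]),np.degrees(np.arctan2(d[1],d[0])))
d2=W["opost"]-W["oroot"];print(np.degrees(np.arctan2(d2[1],d2[0])),np.linalg.norm(d2[:2]))
print("post-post",(W["opost"]-W["posttop"]))
e=W["eye"]-W["root"]; print("root-eye",np.linalg.norm(e[:2]),np.degrees(np.arctan2(e[1],e[0])))
# eye circle fit
for n in C:
    P=cloud(C[n]); hsv=cv2.cvtColor(C[n]["image"],cv2.COLOR_BGR2HSV)
    m=(P[...,2]>.036)&(P[...,2]<.054)&(np.hypot(P[...,0]-W["eye"][0],P[...,1]-W["eye"][1])<.019)
    q=P[m]; A=np.c_[2*q[:,:2],np.ones(len(q))]; x=np.linalg.lstsq(A,(q[:,:2]**2).sum(1),rcond=None)[0]; print(n,len(q),"eye fit",x[:2].round(4),np.sqrt(x[2]+x[0]**2+x[1]**2),q[:,2].mean())
E
```

```text
root [0.6634 0.0982 0.0567] 0.0012 [0.6635 0.0988 0.0571] [0.6638 0.0979 0.0556]
posttop [0.5259 0.1322 0.0549] 0.0002 [0.528  0.1312 0.0583] [0.5255 0.1315 0.0569]
oroot [0.6788 0.1617 0.0577] 0.0002 [0.6787 0.1619 0.0575] [0.6785 0.1613 0.0585]
opost [0.5412 0.1945 0.0558] 0.0001 [0.5434 0.1929 0.0593] [0.5404 0.193  0.06  ]
eye [0.5379 0.0557 0.044 ] 0.0004 [0.5207 0.0613 0.0154] [0.5433 0.0612 0.0178]
root-post 0.1416852646838111 166.12568303980206
166.61287583118065 0.14144177765126317
post-post [0.01537271 0.06224767 0.00085598]
root-eye 0.13251396376010763 -161.2755245881119
scene 156 eye fit [0.5393 0.0544] 0.015254997353418388 0.04771497053382026
top 186 eye fit [0.5378 0.0554] 0.015338194643992867 0.04803475532428931
```

The measurements agree with what was given:

| Quantity | Measured | Given |
|---|---|---|
| Root to post | 141 mm | 140 mm |
| Root to eye | 132.5 mm | 133 mm |
| Eye swing from the post's line | 0.566 rad | 0.35 to 0.6 rad |
| Eye height | about 45 mm | 45 mm |

The puller is at (0.605, -0.235). I'll grip it with the jaws opening along world x, which is roughly the pull direction.

```bash
python3 -m pendant '[[87,[0,-40,-22],[0.1,0,0]],[87,[0,-70,-38],[0.2,0,0]],[87,[0,-105,-57],[0.3,0,0]],[87,[0,-140,-76],[0.4,0,0]],[87,[0,-175,-95],[0.5,0,0]],[87,[0,-210,-114],[0.6,0,0]],[87,[0,-245,-133],[0.7,0,0]],[87,[0,-280,-152],[0.8,0,0]],[87,[0,-315,-171],[0.9,0,0]],[87,[0,-350,-190],[1.0,0,0]]]'
cat > g.py <<'E'
import sys
from h import *
from scipy.spatial.transform import Rotation as R
o=telemetry.get_obs(); M=R.from_euler("xyz",o["tool_rot"],degrees=True).as_matrix()
if len(sys.argv)>3:
    t=np.array([float(a) for a in sys.argv[1:4]]); print("shift mm tool",(M.T@(t-o["tool_pos"])*1000).round(1))
Rt=np.array([[0,0,1],[0,1,0],[-1,0,0]],float)
print("turn",R.from_matrix(M.T@Rt).as_rotvec().round(3),"t",o["time_s"],"pos",o["tool_pos"].round(4),"q",o["qpos"].round(1),"F",o["force"].round(2),"w",o["grip_width"])
E
python3 g.py 0.6045 -0.2355 0.24
```

```text
time_s: 1.78
tool_pos: [0.4744, 0.3304, 0.24]
tool_rot: [37.4, 89.9, 52.2]
force: [0.8, -0.4, 0.9]
grip_width: 0.087
shift mm tool [-4.000e-01 -5.803e+02 -1.810e+01]
turn [ 0.257  0.001 -0.001] t 1.7833 pos [0.4744 0.3304 0.24  ] q [-50.9   9.5  15.1  94.3  -2.6  76.5 -20.6] F [ 0.79 -0.37  0.86] w 0.0870258311526983
```

```bash
python3 -m pendant '[[87,[0,-40,-1],[0.1,0,0]],[87,[0,-80,-2],[0.2,0,0]],[87,[0,-120,-4],[0.257,0,0]],[87,[0,-160,-5],[0.257,0,0]],[87,[0,-200,-6],[0.257,0,0]],[87,[0,-240,-7],[0.257,0,0]],[87,[0,-280,-9],[0.257,0,0]],[87,[0,-320,-10],[0.257,0,0]],[87,[0,-360,-11],[0.257,0,0]],[87,[0,-400,-12],[0.257,0,0]]]'
python3 g.py 0.6045 -0.2355 0.24
```

```text
time_s: 2.62
tool_pos: [0.5655, -0.0594, 0.24]
tool_rot: [30.6, 89.9, 30.9]
force: [1.0, -0.2, 0.8]
grip_width: 0.0872
shift mm tool [-1.000e-01 -1.763e+02  3.810e+01]
turn [ 0.005  0.001 -0.001] t 2.6167 pos [ 0.5655 -0.0594  0.24  ] q [-27.1   9.   34.1  96.2  -5.2  76.3   8.2] F [ 1.02 -0.19  0.77] w 0.08722800544456495
```

```bash
python3 -m pendant '[[87,[0,-40,9],[0.005,0,0]],[87,[0,-80,18],[0.005,0,0]],[87,[0,-118,26],[0.005,0,0]],[87,[0,-150,33],[0.005,0,0]],[87,[0,-176,38],[0.005,0,0]],[87,[0,-176,38],[0.005,0,0]],[87,[0,-176,38],[0.005,0,0]]]'
python3 g.py 0.6045 -0.2355 0.111; python3 - <<'E'
from h import *
c=optics.read_camera("wrist"); cv2.imwrite("pics/w1.png",c["image"]); P=cloud(c)
H,S,V=cv2.split(cv2.cvtColor(c["image"],cv2.COLOR_BGR2HSV))
red=((H<5)|(H>174))&(S>150)&(V>50)&(P[...,2]>.08); q=P[red]; print(len(q),np.percentile(q,[1,99],axis=0).round(4).tolist())
t=q[q[:,2]>.14];print(len(t),np.percentile(t,[2,98],axis=0).round(4).tolist())
E
```

```text
time_s: 3.2
tool_pos: [0.6036, -0.2356, 0.2393]
tool_rot: [-124.6, 89.9, -124.8]
force: [0.7, 0.9, 0.2]
grip_width: 0.087
shift mm tool [128.3   0.3   1. ]
turn [-0.004 -0.001  0.001] t 3.2 pos [ 0.6036 -0.2356  0.2393] q [-11.1  20.9  39.2  84.8 -13.2  79.   28.6] F [0.75 0.86 0.22] w 0.08699454150334965
1039 [[0.5914, -0.2482, 0.082], [0.6154, -0.2245, 0.1511]]
572 [[0.5914, -0.2482, 0.1414], [0.6148, -0.2247, 0.151]]
```

View pics/w1.png

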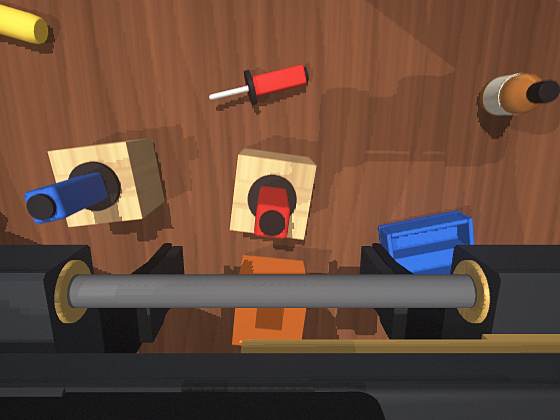

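The wrist view shows the red handle at (272,205), centred between the open fingers, with the blue handle well clear on the left at (65,195). I go down and grip.

```bash
python3 -m pendant '[[87,[30,-0.8,0.5],[0,0,0]],[87,[60,-0.8,0.5],[0,0,0]],[87,[90,-0.8,0.5],[0,0,0]],[87,[110,-0.8,0.5],[0,0,0]],[87,[122,-0.8,0.5],[0,0,0]],[87,[128,-0.8,0.5],[0,0,0]],[87,[128,-0.8,0.5],[0,0,0]]]'
python3 -m pendant '[[10,[0,0,0],[0,0,0]],[10,[0,0,0],[0,0,0]],[10,[0,0,0],[0,0,0]],[10,[0,0,0],[0,0,0]],[10,[0,0,0],[0,0,0]],[10,[0,0,0],[0,0,0]],[10,[0,0,0],[0,0,0]],[10,[0,0,0],[0,0,0]]]' 50
python3 g.py 0.6045 -0.2355 0.26
```

```text
time_s: 3.83
tool_pos: [0.6046, -0.2326, 0.1108]
tool_rot: [139.7, 89.9, 139.8]
force: [0.2, -0.4, 0.7]
grip_width: 0.0868
time_s: 4.5
tool_pos: [0.6047, -0.2342, 0.1116]
tool_rot: [37.5, 90.0, 37.5]
force: [0.5, 0.2, 0.1]
grip_width: 0.0416
shift mm tool [-148.4   -1.3   -0.2]
turn [-0.  0. -0.] t 4.5 pos [ 0.6047 -0.2342  0.1116] q [ -9.7  26.5  37.   93.1 -17.1  66.1  31.4] F [0.51 0.24 0.08] w 0.04159317387296934
```

```bash
python3 -m pendant '[[10,[0,0,0],[0,0,0]],[10,[0,0,0],[0,0,0]],[10,[0,0,0],[0,0,0]],[10,[0,0,0],[0,0,0]],[10,[0,0,0],[0,0,0]],[10,[0,0,0],[0,0,0]]]' 50
python3 g.py 0.6045 -0.2355 0.26
```

```text
time_s: 5.0
tool_pos: [0.6046, -0.2342, 0.1115]
tool_rot: [172.4, 90.0, 172.4]
force: [-0.8, 0.1, 0.5]
grip_width: 0.0244
shift mm tool [-1.485e+02 -1.300e+00 -1.000e-01]
turn [-0. -0. -0.] t 5.0 pos [ 0.6046 -0.2342  0.1115] q [ -9.7  26.5  37.   93.1 -17.1  66.1  31.4] F [-0.78  0.08  0.45] w 0.024409980894101457
```

```bash
python3 -m pendant '[[10,[-10,0,0],[0,0,0]],[10,[-30,0,0],[0,0,0]],[10,[-60,0,0],[0,0,0]],[10,[-90,0,0],[0,0,0]],[10,[-115,0,0],[0,0,0]],[10,[-125,0,0],[0,0,0]],[10,[-125,0,0],[0,0,0]]]'
python3 g.py 0.5383 0.0553 0.235; python3 - <<'E'
from h import *
for n in ["wrist","scene"]:
    c=optics.read_camera(n); cv2.imwrite(f"pics/{n}2.png",c["image"]); P=cloud(c)
    H,S,V=cv2.split(cv2.cvtColor(c["image"],cv2.COLOR_BGR2HSV))
    red=((H<5)|(H>174))&(S>150)&(V>50)&(P[...,2]>.15)&(abs(P[...,0]-.6)<.06)&(abs(P[...,1]+.235)<.06); q=P[red]; print(len(q),np.percentile(q,[1,99],axis=0).round(4).tolist())
    st=(S<60)&(P[...,2]>.14)&(P[...,2]<.195)&(abs(P[...,0]-.6)<.03)&(abs(P[...,1]+.235)<.03); q=P[st]; 
    for lo in np.arange(.14,.2,.01):
        s=q[(q[:,2]>=lo)&(q[:,2]<lo+.01)]
        if len(s)>3: print(n,"z",lo.round(3),s.mean(0).round(4),len(s))
E
```

```text
time_s: 5.58
tool_pos: [0.6061, -0.235, 0.2399]
tool_rot: [-12.9, 89.7, -12.9]
force: [0.4, -0.9, -1.1]
grip_width: 0.0244
shift mm tool [  4.2 290.3 -67.8]
turn [-0.     0.006  0.001] t 5.5833 pos [ 0.6061 -0.235   0.2399] q [-11.1  20.9  39.2  84.7 -13.4  78.8  28.7] F [ 0.35 -0.91 -1.13] w 0.02443146954160778
2541 [[0.5939, -0.2413, 0.2089], [0.6175, -0.2254, 0.276]]
18 [[0.5989, -0.2255, 0.2062], [0.613, -0.2236, 0.2146]]
```

View pics/scene2.png

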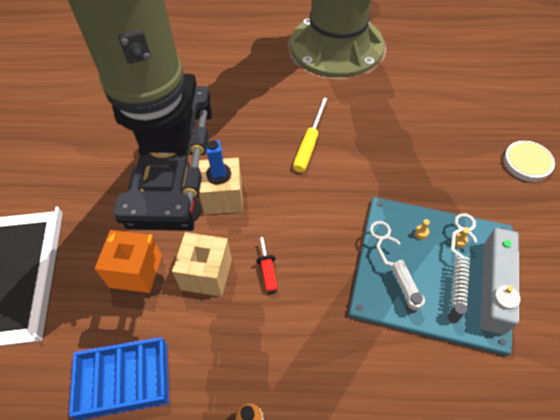

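View pics/wrist2.png

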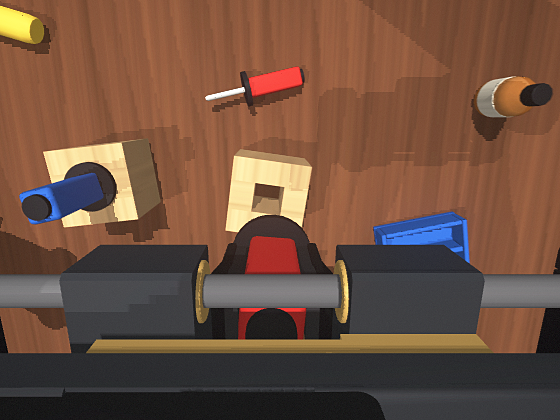

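The puller is held upright: opening 24.4 mm, and the hole in the stand is now visible at wrist (267,197) and empty. I move over the eye.

```bash
python3 -m pendant '[[10,[0,20,-5],[0,0.005,0]],[10,[0,55,-13],[0,0.005,0]],[10,[0,95,-22],[0,0.005,0]],[10,[0,135,-31],[0,0.005,0]],[10,[0,175,-41],[0,0.005,0]],[10,[0,215,-50],[0,0.005,0]],[10,[0,250,-58],[0,0.005,0]],[10,[0,275,-64],[0,0.005,0]],[10,[0,289,-67],[0,0.005,0]],[10,[0,292,-68],[0,0.005,0]]]'
python3 -m pendant '[[10,[0,0,0],[0,0,0]],[10,[0,0,0],[0,0,0]],[10,[0,0,0],[0,0,0]]]'
python3 g.py 0.5383 0.0568 0.121; python3 - <<'E'
from h import *
for n in ["wrist","scene","top"]:
    c=optics.read_camera(n); cv2.imwrite(f"pics/{n}3.png",c["image"])
    P=cloud(c); 
    m=(P[...,2]>.038)&(P[...,2]<.054)&(np.hypot(P[...,0]-.5383,P[...,1]-.0553)<.019); q=P[m]
    if len(q)>40:
        A=np.c_[2*q[:,:2],np.ones(len(q))]; x=np.linalg.lstsq(A,(q[:,:2]**2).sum(1),rcond=None)[0]; print(n,len(q),x[:2])
E
```

```text
time_s: 6.52
tool_pos: [0.5345, 0.0622, 0.2341]
tool_rot: [176.7, 89.5, 177.1]
force: [-0.3, -0.2, -2.8]
grip_width: 0.0243
time_s: 6.77
tool_pos: [0.5367, 0.0556, 0.2359]
tool_rot: [-169.1, 89.7, -169.2]
force: [-0.2, -0.1, -0.8]
grip_width: 0.0248
shift mm tool [114.9   1.3   2.2]
turn [-0.003 -0.006  0.001] t 6.7667 pos [0.5367 0.0556 0.2359] q [-36.9   5.2  30.1  99.9  -2.7  75.9  -6.4] F [-0.21 -0.15 -0.78] w 0.02482899884484257
wrist 532 [0.53747789 0.05405653]
scene 163 [0.53960209 0.05444378]
top 184 [0.53782081 0.05533861]
```

View pics/scene3.png

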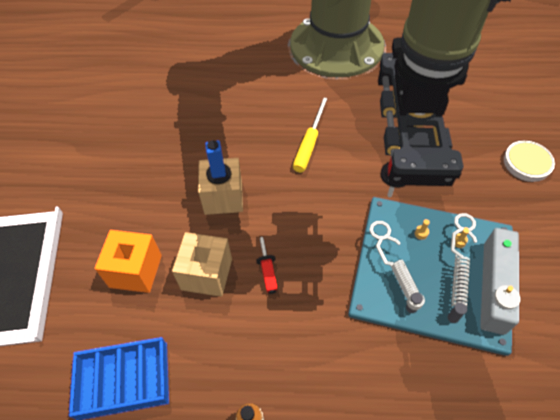

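View pics/wrist3.png

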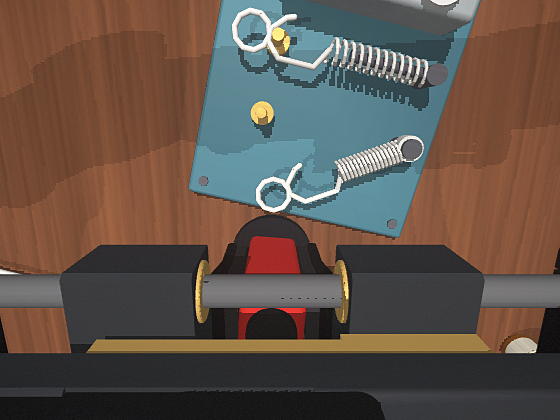

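View pics/top3.png

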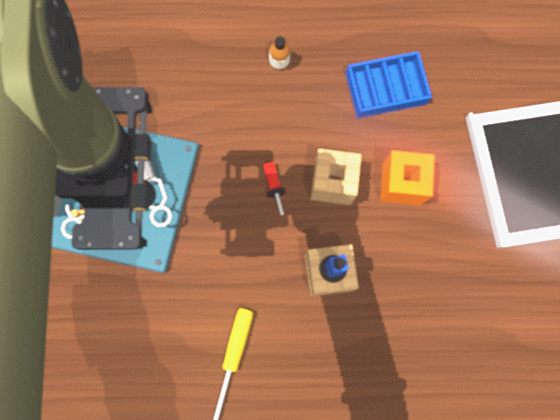

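```bash
python3 - <<'E'
from h import *
c=optics.read_camera("scene"); im=c["image"][150:230,350:430]; cv2.imwrite("pics/cr4.png",cv2.resize(im,None,fx=7,fy=7,interpolation=2))
P=cloud(c)
for v in range(176,200):
    row=[(u,P[v,u]) for u in range(375,405) if P[v,u,2]>.12 and P[v,u,2]<.19 and c["image"][v,u].max()>0]
    if row: print(v,row[0][0],row[-1][0],np.mean([r[1] for r in row],0).round(4),len(row))
E
python3 g.py 0.5383 0.0565 0.121
```

```text
187 390 391 [0.5389 0.0508 0.17  ] 2
188 390 394 [0.539  0.0534 0.1677] 5
189 390 394 [0.54   0.0535 0.1666] 5
190 390 393 [0.5407 0.053  0.165 ] 4
191 389 393 [0.5396 0.053  0.161 ] 5
192 389 393 [0.5395 0.0535 0.1583] 5
193 389 392 [0.5399 0.0531 0.1563] 4
194 388 392 [0.5399 0.0528 0.1537] 5
195 388 392 [0.5398 0.0533 0.151 ] 5
196 388 392 [0.54   0.0537 0.1486] 5
197 389 390 [0.54   0.0534 0.146 ] 2
shift mm tool [ 1.155e+02 -1.000e-01  2.000e+00]
turn [-0.002 -0.005  0.   ] t 6.9667 pos [0.5369 0.0566 0.2365] q [-36.9   5.2  30.   99.9  -2.7  75.9  -6.4] F [ 0.   -0.78 -1.56] w 0.02405319570905913
```

View pics/cr4.png

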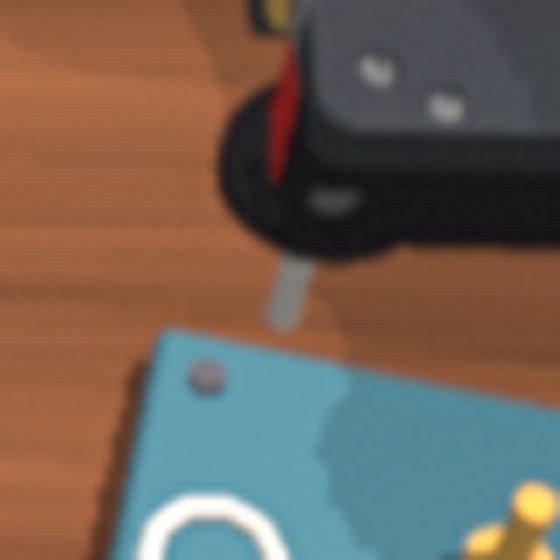

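The scene view shows the pin tip at crop (283,325), above the board. Compared in the same camera, the pin is within 3 mm of the eye centre. I shift +1 and +2 mm and lower the pin into the eye, tip to z≈0.028.

```bash
python3 -m pendant '[[10,[0,1,2],[0,-0.005,0]],[10,[25,1,2],[0,-0.005,0]],[10,[50,1,2],[0,-0.005,0]],[10,[70,1,2],[0,-0.005,0]],[10,[85,1,2],[0,-0.005,0]],[10,[98,1,2],[0,-0.005,0]],[10,[108,1,2],[0,-0.005,0]],[10,[115,1,2],[0,-0.005,0]],[10,[115,1,2],[0,-0.005,0]],[10,[115,1,2],[0,-0.005,0]]]'
python3 g.py 0.5383 0.0565 0.121; python3 - <<'E'
from h import *
a=optics.read_camera("scene"); b=optics.read_camera("wrist")
i=cv2.resize(a["image"][160:280,340:480],None,fx=3.5,fy=3.5,interpolation=2)
cv2.imwrite("pics/cr5.png",i); cv2.imwrite("pics/w5.png",b["image"])
E
```

```text
time_s: 7.8
tool_pos: [0.5383, 0.0588, 0.1218]
tool_rot: [0.2, 90.0, 0.2]
force: [1.3, 0.1, -0.8]
grip_width: 0.0247
shift mm tool [ 0.8 -2.3 -0. ]
turn [-0.  0. -0.] t 7.8 pos [0.5383 0.0588 0.1218] q [-35.8  11.1  29.7 107.8  -6.2  62.6  -3.7] F [ 1.3   0.14 -0.79] w 0.02470574999756869
```

View pics/cr5.png

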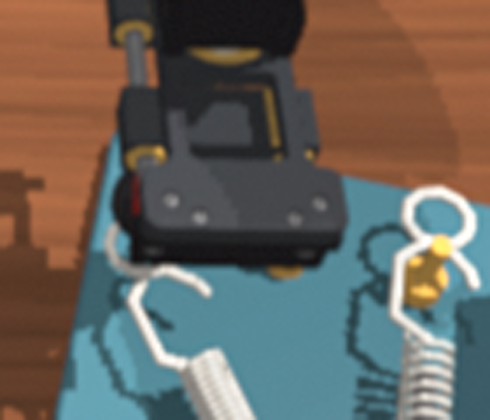

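View pics/w5.png

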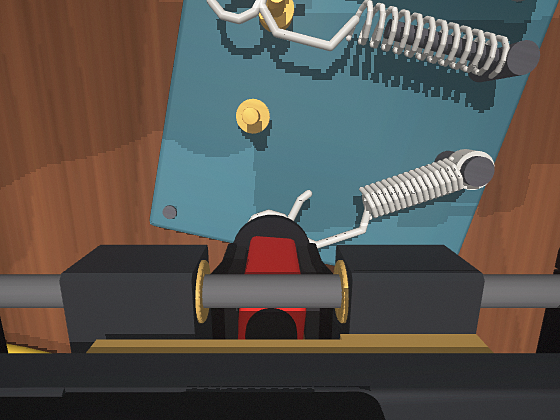

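No abnormal force, and the eye ring passes around under the collar at crop (120,250). I draw outward along the spring's present direction.

```bash
python3 -m pendant '[[10,[0,-3,-8],[0,0,0]],[10,[0,-5,-16],[0,0,0]],[10,[0,-8,-24],[0,0,0]],[10,[0,-11,-32],[0,0,0]],[10,[0,-14,-40],[0,0,0]],[10,[0,-17,-48],[0,0,0]],[10,[0,-19,-56],[0,0,0]],[10,[0,-22,-63],[0,0,0]],[10,[0,-23,-66],[0,0,0]],[10,[0,-23,-66],[0,0,0]]]'
python3 g.py 0.467 0.148 0.1215; python3 - <<'E'
from h import *
a=optics.read_camera("scene"); b=optics.read_camera("wrist")
i=cv2.resize(a["image"][160:280,340:480],None,fx=3.5,fy=3.5,interpolation=2)
cv2.imwrite("pics/cr6.png",i); cv2.imwrite("pics/w6.png",b["image"])
E
```

```text
time_s: 8.73
tool_pos: [0.4718, 0.0357, 0.1218]
tool_rot: [39.8, 89.9, 39.8]
force: [4.3, 0.5, -1.8]
grip_width: 0.0245
shift mm tool [  0.4 112.3  -4.8]
turn [-0.     0.001 -0.001] t 8.7333 pos [0.4718 0.0357 0.1218] q [-36.8   1.8  30.  116.8  -1.1  61.6  -6.3] F [ 4.31  0.47 -1.81] w 0.02452037699756505
```

View pics/cr6.png

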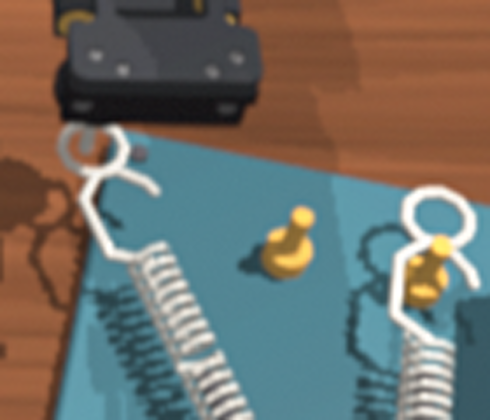

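View pics/w6.png

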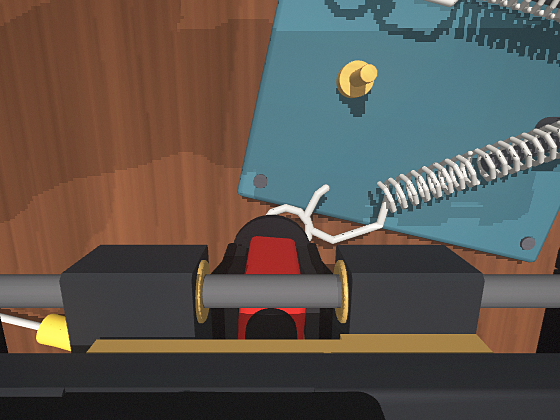

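The spring is stretched and the pin has caught in the eye, crop (90,145), with the hook clear of the post. I swing clockwise on an arc of 202 mm about the root.

```bash
python3 -m pendant '[[10,[0,6,-2],[0,0,0]],[10,[0,13,-4],[0,0,0]],[10,[0,20,-6],[0,0,0]],[10,[0,27,-7],[0,0,0]],[10,[0,34,-8],[0,0,0]],[10,[0,41,-9.4],[0,0,0]],[10,[0,48,-10],[0,0,0]],[10,[0,55,-10.6],[0,0,0]],[10,[0,62,-11],[0,0,0]],[10,[0,69,-11],[0,0,0]]]'
python3 -m pendant '[[10,[0,0,0],[0,0,0]],[10,[0,0,0],[0,0,0]]]'
python3 g.py 0.467 0.1485 0.1215; python3 - <<'E'
from h import *
a=optics.read_camera("scene"); P=cloud(a)
i=cv2.resize(a["image"][160:280,340:480],None,fx=3.5,fy=3.5,interpolation=2)
cv2.imwrite("pics/cr7.png",i)
root=np.array([.6633,.0983]); th=np.radians(166.35); X=np.array([np.cos(th),np.sin(th)]); Y=np.array([-X[1],X[0]])
m=(P[...,2]>.036)&(P[...,2]<.054); q=(P[m][:,:2]-root); q=np.c_[q@X,q@Y]-[.14,0]; 
s=q[(q[:,0]>-.03)&(q[:,0]<.08)&(q[:,1]>-.02)&(q[:,1]<.09)]; print(len(s),s.min(0),s.max(0))
E
```

```text
time_s: 9.67
tool_pos: [0.4611, 0.1053, 0.1215]
tool_rot: [-85.8, 90.0, -85.8]
force: [3.5, -0.3, -0.2]
grip_width: 0.0245
time_s: 9.83
tool_pos: [0.4612, 0.1051, 0.1215]
tool_rot: [-68.0, 90.0, -67.9]
force: [3.5, -0.5, -0.4]
grip_width: 0.0247
shift mm tool [ 0.  43.4  5.9]
turn [0.001 0.    0.   ] t 9.8333 pos [0.4612 0.1051 0.1215] q [-41.3   1.9  25.8 116.6  -0.9  61.6 -15. ] F [ 3.46 -0.51 -0.35] w 0.024662880422328903
357 [-0.02995001 -0.00370716] [0.06242    0.06133948]
```

View pics/cr7.png

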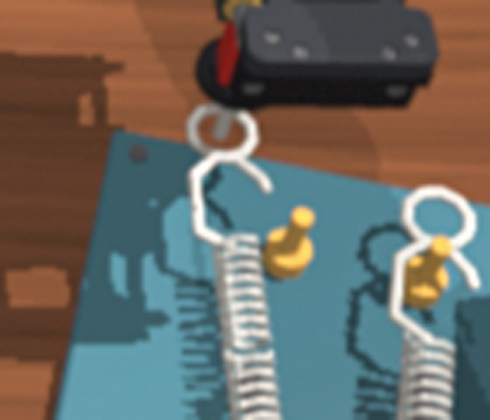

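```bash
python3 -m pendant '[[10,[0,7,0],[0,0,0]],[10,[0,14,0.5],[0,0,0]],[10,[0,21,1],[0,0,0]],[10,[0,28,2],[0,0,0]],[10,[0,34,3],[0,0,0]],[10,[0,39,4],[0,0,0]],[10,[0,43,5],[0,0,0]],[10,[0,43.5,5.5],[0,0,0]],[10,[0,43.5,5.5],[0,0,0]]]'
python3 g.py 0.498 0.140 0.1215; python3 - <<'E'
from h import *
a=optics.read_camera("scene"); P=cloud(a)
i=cv2.resize(a["image"][160:280,340:480],None,fx=3.5,fy=3.5,interpolation=2)
cv2.imwrite("pics/cr8.png",i)
b=optics.read_camera("wrist"); cv2.imwrite("pics/w8.png",b["image"])
E
```

```text
time_s: 10.63
tool_pos: [0.4667, 0.1484, 0.1215]
tool_rot: [-87.8, 90.0, -87.8]
force: [3.0, -1.1, -0.5]
grip_width: 0.0245
shift mm tool [-0.  -8.4 31.3]
turn [0. 0. 0.] t 10.6333 pos [0.4667 0.1484 0.1215] q [-43.6   4.2  23.8 114.5  -1.9  61.7 -18.9] F [ 3.03 -1.15 -0.45] w 0.024486300014825168
```

View pics/cr8.png

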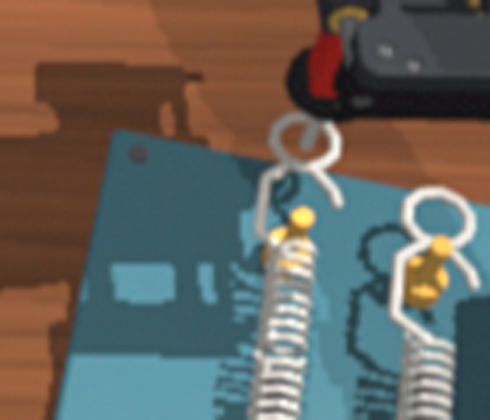

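View pics/w8.png

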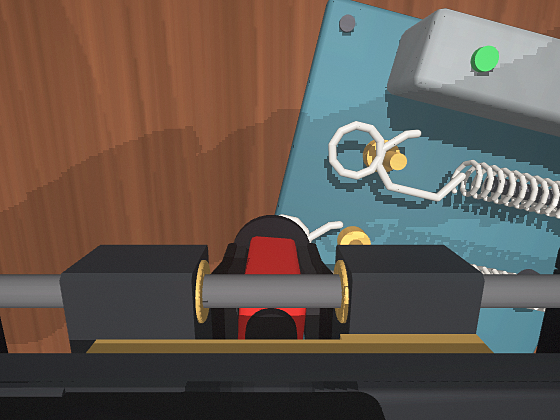

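The hook now straddles the post: tip at crop (340,205), shank at (262,225), post between them at (300,225). I let it back inward along the line until the pin is free in the eye.

```bash
python3 -m pendant '[[10,[0,-1,4],[0,0,0]],[10,[0,-2,8],[0,0,0]],[10,[0,-3,12],[0,0,0]],[10,[0,-4,16],[0,0,0]],[10,[0,-5,20],[0,0,0]],[10,[0,-6,24],[0,0,0]],[10,[0,-7,28],[0,0,0]],[10,[0,-8,33],[0,0,0]],[10,[0,-9,37],[0,0,0]],[10,[0,-9,38],[0,0,0]]]'
python3 g.py 0.5045 0.140 0.1215; python3 - <<'E'
from h import *
a=optics.read_camera("scene"); P=cloud(a)
i=cv2.resize(a["image"][160:280,340:480],None,fx=3.5,fy=3.5,interpolation=2)
cv2.imwrite("pics/cr9.png",i)
b=optics.read_camera("wrist"); cv2.imwrite("pics/w9.png",b["image"])
E
```

```text
time_s: 11.57
tool_pos: [0.5044, 0.1391, 0.1211]
tool_rot: [-164.0, 89.9, -164.0]
force: [0.3, 0.6, -0.9]
grip_width: 0.0247
shift mm tool [-0.4  0.9  0.1]
turn [-0.    -0.002  0.   ] t 11.5667 pos [0.5044 0.1391 0.1211] q [-41.5   8.7  25.1 110.1  -4.1  62.2 -14.7] F [ 0.31  0.61 -0.93] w 0.0246688009098093
```

View pics/cr9.png

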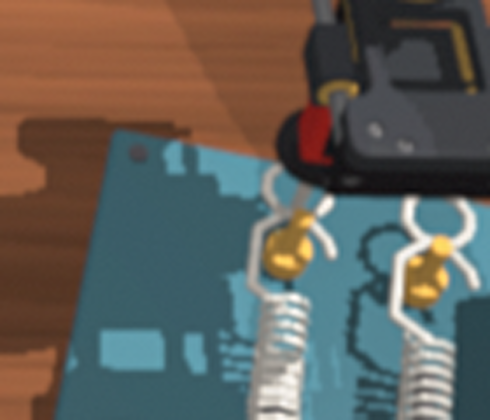

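View pics/w9.png

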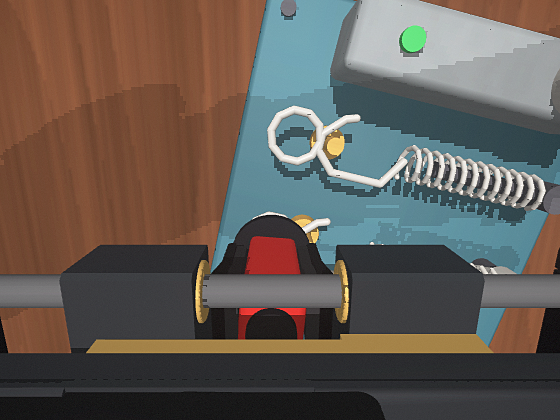

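The hook has caught on the post, crop (290,240), looking like the other spring, and the force is down to noise. I lift the pin straight out.

```bash
python3 -m pendant '[[10,[-5,0,0],[0,-0.002,0]],[10,[-12,0,0],[0,-0.002,0]],[10,[-20,0,0],[0,-0.002,0]],[10,[-30,0,0],[0,-0.002,0]],[10,[-45,0,0],[0,-0.002,0]],[10,[-65,0,0],[0,-0.002,0]],[10,[-85,0,0],[0,-0.002,0]],[10,[-105,0,0],[0,-0.002,0]],[10,[-118,0,0],[0,-0.002,0]],[10,[-118,0,0],[0,-0.002,0]]]'
python3 g.py 0.6055 -0.2335 0.24; python3 - <<'E'
from h import *
root=np.array([.6633,.0983]); th=np.radians(166.35); X=np.array([np.cos(th),np.sin(th)]); Y=np.array([-X[1],X[0]])
for n in ["scene","wrist"]:
    a=optics.read_camera(n); P=cloud(a)
    if n=="scene":
        cv2.imwrite("pics/cr10.png",cv2.resize(a["image"][160:280,340:480],None,fx=3.5,fy=3.5,interpolation=2))
    else: cv2.imwrite("pics/w10.png",a["image"])
    g=root+.163*X
    m=(P[...,2]>.036)&(P[...,2]<.053)&(np.hypot(P[...,0]-g[0],P[...,1]-g[1])<.019); q=P[m]; 
    if len(q)>20:
        A=np.c_[2*q[:,:2],np.ones(len(q))]; x=np.linalg.lstsq(A,(q[:,:2]**2).sum(1),rcond=None)[0]; d=x[:2]-root; print(n,len(q),"eye",x[:2].round(4),"in post frame",(d@X-.14).round(4),(d@Y).round(4),np.sqrt(x[2]+x[0]**2+x[1]**2))
    # stand block top
    q=P[(abs(P[...,2]-.07)<.004)&(abs(P[...,0]-.606)<.06)&(abs(P[...,1]+.235)<.06)]
    if len(q): print(n,"block",len(q),np.percentile(q,[1,99],axis=0).round(4).tolist())
E
```

```text
time_s: 12.5
tool_pos: [0.5065, 0.1399, 0.244]
tool_rot: [21.9, 89.5, 21.9]
force: [0.9, -0.2, -1.6]
grip_width: 0.0247
shift mm tool [   3.6 -373.4   99. ]
turn [-0.     0.009 -0.003] t 12.5 pos [0.5065 0.1399 0.244 ] q [-42.6   2.3  25.1 101.6  -1.   75.8 -17.3] F [ 0.9  -0.25 -1.64] w 0.024682834913833458
scene 116 eye [0.5056 0.1337] in post frame 0.0216 0.0028 0.014964202330662573
scene block 1607 [[0.5682, -0.2723, 0.0666], [0.6419, -0.1994, 0.0732]]
wrist 444 eye [0.5042 0.1336] in post frame 0.0229 0.0032 0.015045596087674412
```

View pics/cr10.png

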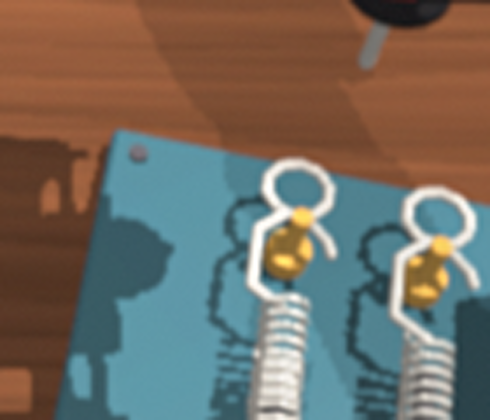

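View pics/w10.png

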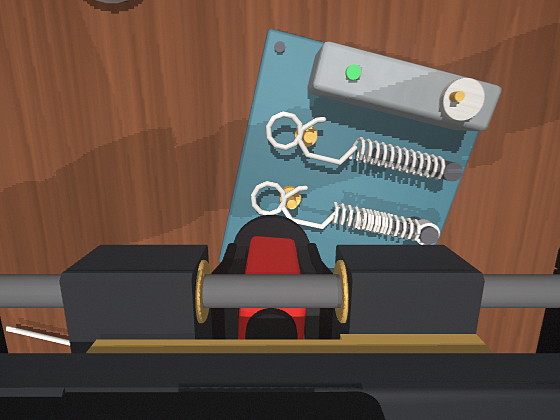

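The eye sits 22 mm beyond the post and 3 mm off the line, so the hook is seated. I carry the puller back over its stand.

```bash
python3 -m pendant '[[10,[0,-25,7],[0,0.005,0]],[10,[0,-60,16],[0,0.005,0]],[10,[0,-98,26],[0,0.005,0]],[10,[0,-136,36],[0,0.005,0]],[10,[0,-174,46],[0,0.005,0]],[10,[0,-212,56],[0,0.005,0]],[10,[0,-250,66],[0,0.005,0]],[10,[0,-288,76],[0,0.005,0]],[10,[0,-320,85],[0,0.005,0]],[10,[0,-345,91],[0,0.005,0]]]'
python3 -m pendant '[[10,[0,0,0],[0,0,0]],[10,[0,0,0],[0,0,0]],[10,[0,0,0],[0,0,0]]]'
python3 g.py 0.6055 -0.2335 0.24
```

```text
time_s: 13.43
tool_pos: [0.5948, -0.2091, 0.2382]
tool_rot: [-166.6, 89.7, -166.8]
force: [0.1, -0.2, -0.8]
grip_width: 0.0246
time_s: 13.68
tool_pos: [0.5951, -0.2046, 0.2384]
tool_rot: [165.2, 89.7, 165.2]
force: [-0.8, 0.7, -2.4]
grip_width: 0.0246
shift mm tool [ -1.7 -28.9  10.3]
turn [ 0.    -0.005 -0.001] t 13.6833 pos [ 0.5951 -0.2046  0.2384] q [-15.4  18.8  40.4  87.4 -12.3  78.6  26. ] F [-0.79  0.71 -2.42] w 0.024555404522112804
```

```bash
python3 -m pendant '[[10,[0,-12,4],[0,-0.005,0]],[10,[0,-22,8],[0,-0.005,0]],[10,[0,-29,10],[0,-0.005,0]],[10,[0,-29,10],[0,-0.005,0]],[10,[0,-29,10],[0,-0.005,0]]]'
python3 g.py 0.6055 -0.2335 0.1115;  python3 - <<'E'
from h import *
o={}
for n in ["wrist","scene","top"]:
    c=optics.read_camera(n); P=cloud(c)
    if n!="top": cv2.imwrite(f"pics/{n}11.png",c["image"])
    q=P[(abs(P[...,2]-.07)<.005)&(abs(P[...,0]-.606)<.06)&(abs(P[...,1]+.235)<.06)]
    if len(q): print(n,"block",len(q),np.percentile(q,[1,99],axis=0).round(4).tolist())
    q=P[(P[...,2]>.135)&(P[...,2]<.19)&(np.hypot(P[...,0]-.6055,P[...,1]+.2335)<.015)]
    for lo in np.arange(.14,.2,.01):
        s=q[(q[:,2]>=lo)&(q[:,2]<lo+.01)]
        if len(s)>3: print(n,"z",lo.round(3),s.mean(0).round(4),len(s))
E
```

```text
time_s: 14.1
tool_pos: [0.6055, -0.2354, 0.2397]
tool_rot: [-6.5, 89.9, -6.5]
force: [-0.4, -0.1, -1.7]
grip_width: 0.0247
shift mm tool [128.2   1.9  -0.2]
turn [-0.001  0.002  0.   ] t 14.1 pos [ 0.6055 -0.2354  0.2397] q [-12.1  21.4  40.7  84.6 -14.   79.1  29.2] F [-0.41 -0.1  -1.71] w 0.02471077041676462
wrist block 3927 [[0.5665, -0.2651, 0.0669], [0.6398, -0.2003, 0.0724]]
scene block 1647 [[0.568, -0.2724, 0.0656], [0.6424, -0.1988, 0.0733]]
scene z 0.15 [ 0.6086 -0.2359  0.1511] 5
```

View pics/scene11.png

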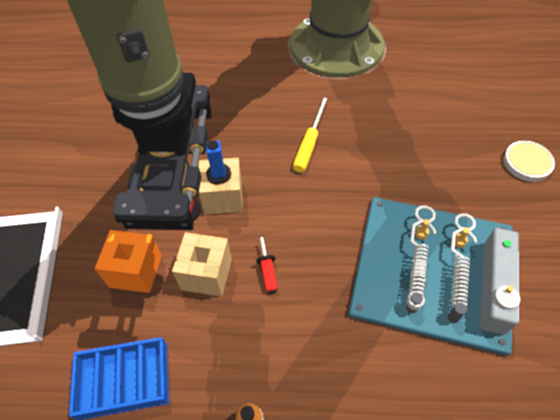

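View pics/wrist11.png

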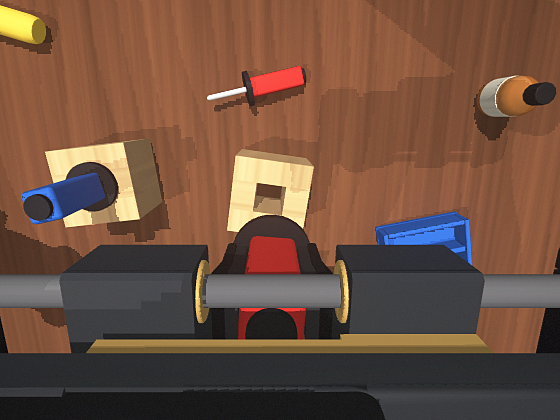

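Both springs look the same now, at scene (422,235) and (463,235). The puller is over its hole to within about 2 mm: the wrist view matches the one right after lifting. I lower it.

```bash
python3 -m pendant '[[10,[25,1,0],[0,0,0]],[10,[55,1,0],[0,0,0]],[10,[80,1,0],[0,0,0]],[10,[100,1,0],[0,0,0]],[10,[115,1,0],[0,0,0]],[10,[122,1,0],[0,0,0]],[10,[126,1,0],[0,0,0]],[10,[127,1,0],[0,0,0]],[10,[127,1,0],[0,0,0]]]'
python3 g.py 0.6055 -0.2345 0.1115
```

```text
time_s: 15.0
tool_pos: [0.6064, -0.2337, 0.1135]
tool_rot: [-4.4, 89.8, -4.4]
force: [0.1, -0.1, -1.2]
grip_width: 0.0246
shift mm tool [ 2.  -0.8 -0.9]
turn [0.    0.003 0.   ] t 15.0 pos [ 0.6064 -0.2337  0.1135] q [-10.8  26.8  38.4  93.  -17.9  66.3  31.9] F [ 0.05 -0.1  -1.2 ] w 0.02458025215697485
```

```bash
python3 -m pendant '[[10,[1,0,0],[0,0,0]],[10,[2,0,0],[0,0,0]],[10,[2,0,0],[0,0,0]],[10,[2,0,0],[0,0,0]]]' 
python3 -m pendant '[[35,[0,0,0],[0,0,0]],[45,[0,0,0],[0,0,0]],[60,[0,0,0],[0,0,0]],[87,[0,0,0],[0,0,0]],[87,[0,0,0],[0,0,0]],[87,[0,0,0],[0,0,0]],[87,[0,0,0],[0,0,0]],[87,[0,0,0],[0,0,0]],[87,[0,0,0],[0,0,0]],[87,[0,0,0],[0,0,0]]]'
python3 -m pendant '[[87,[0,0,0],[0,0,0]],[87,[0,0,0],[0,0,0]],[87,[0,0,0],[0,0,0]],[87,[0,0,0],[0,0,0]]]'
python3 g.py
```

```text
time_s: 15.33
tool_pos: [0.6065, -0.2339, 0.1115]
tool_rot: [-5.0, 89.8, -5.0]
force: [0.3, -0.2, 0.5]
grip_width: 0.0246
time_s: 16.17
tool_pos: [0.6058, -0.2337, 0.1107]
tool_rot: [2.5, 89.9, 2.5]
force: [0.5, 0.5, -0.6]
grip_width: 0.0821
time_s: 16.5
tool_pos: [0.6059, -0.2337, 0.1107]
tool_rot: [0.9, 89.9, 0.9]
force: [0.1, -0.1, 0.2]
grip_width: 0.0871
turn [ 0.     0.002 -0.   ] t 16.5 pos [ 0.6059 -0.2337  0.1107] q [-10.7  26.9  38.4  93.2 -18.   66.1  32. ] F [ 0.13 -0.05  0.21] w 0.08707953820294172
```

The puller is released. I retreat straight up, then move aside so the cameras can see it.

```bash
python3 -m pendant '[[87,[-15,0,0],[0,0,0]],[87,[-40,0,0],[0,0,0]],[87,[-75,0,0],[0,0,0]],[87,[-110,0,0],[0,0,0]],[87,[-140,0,0],[0,0,0]],[87,[-150,40,0],[0,0,0]],[87,[-150,75,0],[0,0,0]],[87,[-150,110,0],[0,0,0]],[87,[-150,130,0],[0,0,0]],[87,[-150,130,0],[0,0,0]]]' 
python3 -m pendant '[[87,[0,0,0],[0,0,0]],[87,[0,0,0],[0,0,0]],[87,[0,0,0],[0,0,0]],[87,[0,0,0],[0,0,0]]]'
python3 - <<'E'
from h import *
root=np.array([.6633,.0983]); th=np.radians(166.35); X=np.array([np.cos(th),np.sin(th)]); Y=np.array([-X[1],X[0]])
for n in ["scene","top"]:
    c=optics.read_camera(n); P=cloud(c); cv2.imwrite(f"pics/{n}12.png",c["image"])
    H,S,V=cv2.split(cv2.cvtColor(c["image"],cv2.COLOR_BGR2HSV))
    red=((H<5)|(H>174))&(S>150)&(V>50)&(P[...,2]>.078)&(P[...,2]<.2); q=P[red]; q=q[(abs(q[:,0]-.606)<.05)&(abs(q[:,1]+.235)<.05)]
    if len(q)>20:
        print(n,"red",len(q),np.percentile(q,[1,99],axis=0).round(4).tolist())
        for lo,hi in ((.08,.1),(.125,.146)):
            s=q[(q[:,2]>lo)&(q[:,2]<hi)]; print(lo,s.mean(0).round(4),len(s))
    q=P[(abs(P[...,2]-.07)<.004)&(abs(P[...,0]-.606)<.06)&(abs(P[...,1]+.235)<.06)]
    if len(q): print(n,"block",np.percentile(q,[1,99],axis=0).round(4).tolist())
    g=root+.163*X
    m=(P[...,2]>.036)&(P[...,2]<.053)&(np.hypot(P[...,0]-g[0],P[...,1]-g[1])<.019); q=P[m]
    if len(q)>20:
        A=np.c_[2*q[:,:2],np.ones(len(q))]; x=np.linalg.lstsq(A,(q[:,:2]**2).sum(1),rcond=None)[0]; d=x[:2]-root; print(n,"eye",(d@X-.14).round(4),(d@Y).round(4))
o=telemetry.get_obs(); print(o["time_s"],o["force"],o["grip_width"],o["tool_pos"])
E
```

```text
time_s: 17.33
tool_pos: [0.6064, -0.0961, 0.2605]
tool_rot: [62.5, 89.7, 63.1]
force: [0.3, 0.4, -0.1]
grip_width: 0.0867
time_s: 17.67
tool_pos: [0.6053, -0.1057, 0.2608]
tool_rot: [-17.4, 89.9, -17.5]
force: [0.7, -0.1, 0.3]
grip_width: 0.0871
scene red 549 [[0.5975, -0.2473, 0.0797], [0.6204, -0.2234, 0.1492]]
0.08 [ 0.6159 -0.2325  0.0904] 124
0.125 [ 0.6149 -0.2324  0.138 ] 186
scene block [[0.572, -0.2732, 0.0667], [0.6428, -0.1987, 0.0735]]
scene eye 0.0216 0.0027
top red 337 [[0.5937, -0.2457, 0.0788], [0.6168, -0.2223, 0.1502]]
0.08 [ 0.5966 -0.2316  0.0912] 61
0.125 [ 0.5984 -0.2318  0.1384] 101
top block [[0.5661, -0.2719, 0.0671], [0.6408, -0.1978, 0.0738]]
17.7667 [-0.03044926  0.68880014 -0.07225188] 0.08715802663663687 [ 0.60537625 -0.1051183   0.26071595]
```

View pics/scene12.png

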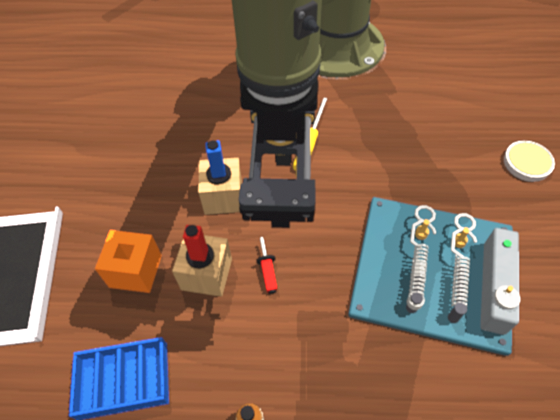

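View pics/top12.png

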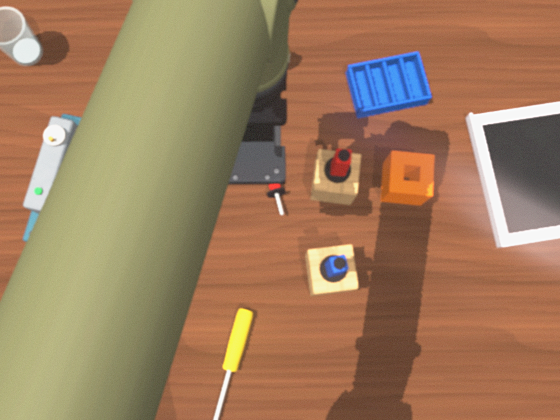

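The puller stands upright in its pale stand, scene (196,245), with the handle's vertical extent from 0.079 to 0.150 m and its centre about 2 mm off the block's centre. The loose spring is hooked on its post like the other one. The arm touches nothing, so I hand in.

```bash
python3 -c "
from cell import env; print(env.sign_off())"
```

```text
the job is handed in; nothing more can be done
None
```

The loose spring is hooked on the free brass post and the red-handled puller is back upright in its own stand. I handed the job in after about 18 s of the 48 s allowed; no verdict was reported.

**What I did:** I took the larger puller from the pale block and put its pin in the eye. I drew the spring out to about 202 mm pin radius from the root pin and swung it clockwise over the post. Then I let the hook back onto the post, lifted the pin out, returned the puller to its stand and let go.

**Last checks:**
- **Spring:** the eye is about 22 mm beyond the post and 3 mm off the root–post line. The final check came from the scene camera only, because the arm hid the board from the top camera. An earlier wrist-camera reading, just after lifting the pin out, gave 23 mm and 3 mm.
- **Puller:** upright, with the handle centre about 2 mm from the stand's centre. The handle spans 79 to 150 mm in height, so the collar is down on the block.
- **Robot:** the gripper is open and clear, and the force reading is at noise level.

I could not read the first step (eye at least 36 mm past the post) directly. I infer it from the pin's position, about 52 mm past the post at the end of the swing, and the steady pull of about 3 N. No other check failed or disagreed.

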